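# Hang the orange wheel on the J-hook

### The arm

A 6-joint arm with a two-finger parallel gripper is mounted at the origin on a cart in front of the work surface, level with it; the furniture and walls round the work are solid. World frame = base frame: x ahead of the robot, y to its left, z up, the work surface at z = 0. Lengths are in m, angles in rad, forces in N, time in s.
With the tool pointing down it reaches from about 0.375 to 0.9 m from the base axis. Payload 3.1 kg.
Tool frame: the origin (TCP) lies between the finger pads; the fingertips stand 17 mm ahead of it and the grasp point (between the pads) lies 2 mm behind it (robot.nose_length is the distance from the TCP to the fingertips, in m); z points along the fingers, y is the line along which they close (so a half turn about z gives the same grasp; the last joint's range is limited). The gripper opens to 87 mm and grips with 3 to 60 N. Pads are 19 mm wide; open, the fingers measure 117 mm over their backs; the gripper's body (75 mm by 190 mm) begins 51 mm behind the grasp point.
Start: joints at [-1.327, 0.527, 1.433, -0, 1.181, -0.178], TCP at [0.256, -0.57, 0.24] pointing down, gripper open.
Joint ranges: [-3.08, 3.08], [-0.75, 2.2], [0.22, 2.44], [-1.43, 4.57], [0, 2.65], [-2.85, 2.85]. Speed limits (rad/s): [2.79, 2.79, 3.14, 3.14, 3.14, 3.14].

### API

Orientations are given as a unit quaternion [x, y, z, w].
In Python, from rig import robot, cams gives the robot as it stands.
- The arm moves only by the shell command python3 -m pendant 'ROWS' [FORCE]. ROWS is JSON, a list of rows, each an object with "jaw": the opening, from 0 (shut) to 1 (fully open); "linear": the shift along the tool's x, y, z in cm, a list of three; "twist": the turn about the tool's z in degrees. A call has 1 to 12 rows; each row shifts and turns the commanded pose from where the row before left it, along the tool's axes as they then stand; what a row does not reach is not made up. A row lasts 1/12 s, in which the tool goes at most 41.7 mm and 7.16 degrees, less where a joint would pass 70% of its speed; a pose out of reach is approached as far as the arm can. A call is refused whole if a number of a shift passes 4.17 or a number of a turn 7.16, either way. A call with a gripper value outside its range is refused whole. The fingers move at their own pace and stop on an object; FORCE is the grip in N (left out, the last holds). Time passes only in rows, so rows that do not move let the fingers close. It gives the time, the measured TCP pose, the force, the opening and the grip force at its end, in the units of the state.
- robot.get_obs(): the state, without advancing time (a new reading comes with each control period).
- cams.camera(name): name is "scene" or "top" or "wrist"; returns a dict with "color" (480x640x3 uint8, blue, green, red), "depth" (480x640 float32, m along the optical axis (not along the pixel's ray), 0 where there is no reading), "fov_y" (degrees; the focal length in pixels is half the picture's height over the tangent of half this angle, whatever the lens; pixels are square), "cx", "cy" (the principal point, pixels), "k1" (the pictures are not rectified: a ray, as slopes to the right and down, at radius r is drawn at 1 + k1 r^2 times it, then the intrinsics apply), "view" (4x4, takes a point from world to camera coordinates). Camera axes: x right, y down, z forward; pixel columns grow to the right and rows downward; lengths in m; the calibration is good to about 2 mm. A picture is of the moment at which its call begins.
- robot.hand_in(): hands the job in; it is judged then, once.
The state is a dict: "time": time; "q": joint angles; "joint_velocities": joint speeds; "joint_torque": joint torques, N m; "position": TCP position; "tool_rot": TCP orientation; "ft_force": force on the tool from outside, world axes, zero at the start; "moment": the same for the moment, N m; "grip_width": finger opening in m; "grip_force": force on a finger pad.
Only numpy, scipy, OpenCV 4.12 (cv2) and the standard library are available. Lean on these libraries where they do the work, as an engineer would, in place of code of your own. Each camera call takes 0.05 s, during which the arm holds its last target. There are 200 camera calls.

### The job

The robot wheel with the orange rim is stored on the hook stand while its electronics are repaired. Lift it out of its cradle by the top of its rim and hang it by the rim on both prongs of the red double J-hook, so that it hangs there freely and at rest. Leave the blue wheel standing in its own cradle.

Things in the scene. Friction and masses are not known exactly. Their poses are not given: they have to be found in the camera images.
- orange_wheel_centre (a point): centre of the wheel with the orange rim, a loose bare ring (no hub or spokes), black band round its tread: 140 outer and 100 inner diameter, 20 thick, up to 0.2 kg. Own x = axle, level. It stands upright in a slot (4 mm free each side) of a fixed cradle, 120 x 66, 40 high; the rim's top is 70 above this point, 146 above the bench. Pinch it there across its thickness and lift straight up.
- blue_wheel_centre (a point): centre of the wheel with the blue rim, otherwise the same as the orange one and in the same kind of cradle. The two stand side by side, either way round. This one is to stay where it is. To the right of them (towards -y, at about x = 480, y = 20) a fixed soldering iron in its stand reaches 260 above the bench: pass well above it on the way to the wheels.
- hook_seat (a point): seat of the double J-hook: two equal level red bars, 8 round, tips towards this frame's -x, z up. The point lies midway between them, level with their tops, 239 above the bench. Bars at y = -24 and +24 mm, seat level from x = -21 to 20. A wheel hanging on both (axle along x) has its centre 43 below this point and its rim's top 27 above it, between the bars, free for the fingers.
- hook: fixed hook stand, origin on the bench under the seat, same axes as the seat. In front each bar turns up to a tip at x = -34 to -39, 17 mm above the seat; behind it rises 7 mm at x = 33, then slopes down to a cross-bar on a post at x = 85. Nothing stands above the bars. A wheel goes on from the front (towards +x), the bars passing through its open middle, and is then lowered.

How it is judged:
By the outcome, as a careful person would: the job done as asked, in the order asked, and still so for the second after the job is handed in, with the robot touching nothing.
It also fails if it takes over 45 s, if anything falls off the work surface, if the arm or the gripper's body presses on something with over 40 N, if the wrist force passes 120 N, or if a joint passes its speed limit or range.

## Working session

There is one attempt and no reset: what is moved stays moved. The work goes in short steps, Python scripts to look and compute and a shell command to move; the robot and the scene stay as the last step left them, time stands still between calls to the robot, and variables do not carry over. Pictures are saved under pics/ and viewed, at most 10 in all, crops included, and the job is handed in when it is done.

```bash
ls; mkdir -p pics; cat > h.py <<'E'
import numpy as np, cv2
from rig import robot, cams
from scipy.spatial.transform import Rotation as R
def intr(c):
    f=240/np.tan(np.radians(c["fov_y"])/2)
    return np.array([[f,0,c["cx"]],[0,f,c["cy"]],[0,0,1]]), np.array([c["k1"],0,0,0,0.])
def rays(c,px):
    K,d=intr(c); s=cv2.undistortPoints(np.asarray(px,float).reshape(-1,1,2),K,d).reshape(-1,2)
    V=np.array(c["view"]); Ri=V[:3,:3].T
    return -Ri@V[:3,3], np.c_[s,np.ones(len(s))]@Ri.T   # origin, dirs (unit optical depth)
def onz(c,px,z):
    o,d=rays(c,px); return o+d*((z-o[2])/d[:,2])[:,None]
def pts(c,mask):
    v,u=np.nonzero(mask&(c["depth"]>0)); o,d=rays(c,np.c_[u,v]); return o+d*c["depth"][v,u][:,None]
def hsv(c,lo,hi):
    return cv2.inRange(cv2.cvtColor(c["color"],cv2.COLOR_BGR2HSV),np.array(lo),np.array(hi))>0
E
python3 - <<'E'
from h import *
for n in("scene","top"):
    c=cams.camera(n); cv2.imwrite(f"pics/{n}.png",c["color"]); print(n,c["fov_y"],c["k1"],np.round(c["view"],3))
o=robot.get_obs(); print(o["time"],o["position"],o["tool_rot"],o["grip_width"])
E
```

```text
pics
scene 44.55635483255971 -0.08354600154255462 [[-0.83  -0.557 -0.003  0.571]
 [-0.268  0.405 -0.874  0.162]
 [ 0.488 -0.725 -0.486  0.888]
 [ 0.     0.     0.     1.   ]]
top 46.049386606384815 -0.05624501396741522 [[-0.019 -1.     0.008  0.279]
 [-0.981  0.017 -0.194  0.549]
 [ 0.194 -0.012 -0.981  0.916]
 [ 0.     0.     0.     1.   ]]
0.1 [ 0.25573338 -0.56960865  0.23868237] [ 9.77845722e-01  2.09324649e-01 -4.75057622e-05 -9.65872710e-04] 0.08702295138146252
```

View pics/scene.png

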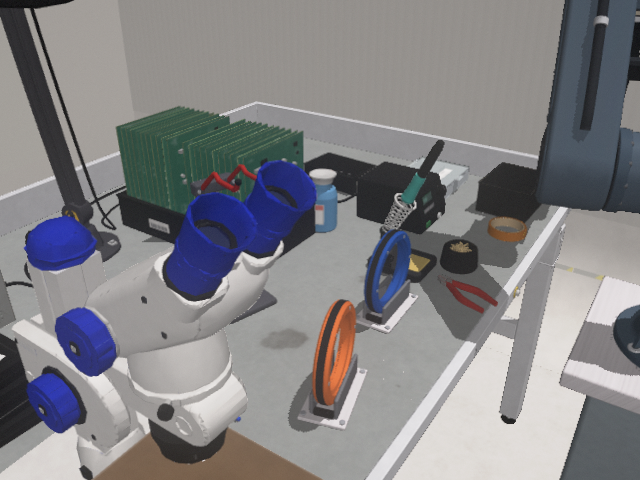

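View pics/top.png

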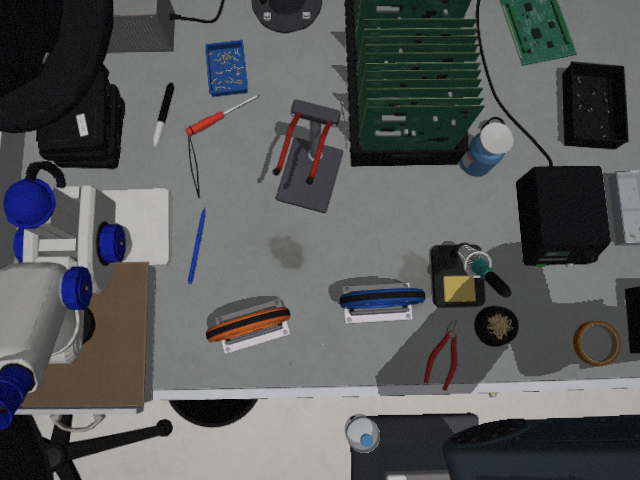

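The scene view shows the orange wheel at (335,355) and the blue one at (388,270). In the top view, orange is at (248,325), blue at (382,297), the red bars run from tips (277,170) and (309,180) up to about (325,120), and the iron is at (480,270).

```bash
python3 - <<'E'
from h import *
T=cams.camera("top"); S=cams.camera("scene")
boxes={"top":{"o":(200,300,298,355),"b":(330,280,430,315),"r":(268,110,336,190)},"scene":{"o":(305,295,365,410),"b":(360,225,415,320),"r":(195,160,260,195)}}
lim={"o":((5,150,90),(20,255,255)),"b":((105,120,60),(125,255,255)),"r":((0,150,70),(4,255,255))}
for n,c in(("top",T),("scene",S)):
  for k,(x0,y0,x1,y1) in boxes[n].items():
    m=hsv(c,*lim[k]); 
    if k=="r": m|=hsv(c,(175,130,60),(180,255,255))
    b=np.zeros_like(m); b[y0:y1,x0:x1]=1; m&=b
    p=pts(c,m); p=p[(p[:,2]>.02)&(p[:,2]<.35)]
    print(n,k,len(p),"lo",np.percentile(p,2,axis=0).round(4),"hi",np.percentile(p,98,axis=0).round(4),"med",np.median(p,axis=0).round(4))
    if k in"ob":
        vx,vy,cx,cy=cv2.fitLine(p[:,:2].astype(np.float32),cv2.DIST_HUBER,0,.01,.01).ravel(); print("  plane dir deg",np.degrees(np.arctan2(vy,vx)).round(1))
        t=p[p[:,2]>np.percentile(p[:,2],99)-.006]; print("  top",t.mean(0).round(4),len(t))
        # circle fit in the vertical plane
        if n=="scene":
          s=(p[:,:2]-[cx,cy])@[vx,vy]; A=np.c_[s,p[:,2],np.ones(len(s))]; 
    else:
      nl,L=cv2.connectedComponents(m.astype(np.uint8))
      for i in range(1,nl):
        if (L==i).sum()<20: continue
        q=pts(c,L==i); q=q[(q[:,2]>.15)&(q[:,2]<.35)]
        if len(q)<15: continue
        vx,vy,cx,cy=cv2.fitLine(q[:,:2].astype(np.float32),cv2.DIST_HUBER,0,.01,.01).ravel()
        print("  comp",i,len(q),q.min(0).round(4),q.max(0).round(4),"dir",np.degrees(np.arctan2(vy,vx)).round(1),"at",cx.round(4),cy.round(4))
        s=(q[:,:2]-[cx,cy])@[vx,vy]; o=np.argsort(s)
        for a in np.array_split(o,8): print("    ",q[a].mean(0).round(4))
E
```

```text
top o 790 lo [0.3807 0.3241 0.0226] hi [0.4259 0.4396 0.1458] med [0.4016 0.3826 0.1296]
  plane dir deg -75.2
  top [0.4032 0.3841 0.143 ] 198
top b 812 lo [0.4299 0.1082 0.0213] hi [0.4523 0.2282 0.1456] med [0.4356 0.1681 0.1273]
  plane dir deg -88.3
  top [0.4412 0.1669 0.1431] 174
top r 552 lo [0.605  0.2522 0.2139] hi [0.7044 0.3239 0.2457] med [0.6482 0.2802 0.2382]
  comp 1 271 [0.6129 0.2938 0.2097] [0.7093 0.3267 0.2474] dir -16.8 at 0.6571 0.3118
     [0.6194 0.323  0.2384]
     [0.6301 0.3199 0.2379]
     [0.6403 0.3169 0.238 ]
     [0.6509 0.3137 0.2378]
     [0.6608 0.3109 0.2406]
     [0.6704 0.308  0.2439]
     [0.6848 0.3034 0.2341]
     [0.7015 0.2983 0.219 ]
  comp 2 281 [0.6004 0.2492 0.2125] [0.6956 0.2817 0.2473] dir -16.8 at 0.643 0.2663
     [0.6063 0.2773 0.2389]
     [0.6164 0.2743 0.238 ]
     [0.6266 0.2712 0.2375]
     [0.6367 0.2683 0.2381]
     [0.6463 0.2654 0.2403]
     [0.6555 0.2627 0.2442]
     [0.6699 0.2578 0.2353]
     [0.6874 0.2529 0.2197]
scene o 1931 lo [0.3784 0.3267 0.022 ] hi [0.4243 0.448  0.1432] med [0.4036 0.3747 0.0747]
  plane dir deg -73.0
  top [0.4    0.3872 0.1418] 162
scene b 1440 lo [0.4293 0.106  0.0243] hi [0.4513 0.2309 0.1435] med [0.4357 0.1513 0.0804]
  plane dir deg -85.6
  top [0.4372 0.1706 0.1415] 120
scene r 392 lo [0.6079 0.2516 0.2049] hi [0.7066 0.3269 0.2443] med [0.6557 0.3025 0.2361]
  comp 1 392 [0.6052 0.1837 0.1757] [0.7835 0.3303 0.2484] dir -48.0 at 0.6477 0.2991
     [0.6149 0.3248 0.2385]
     [0.6367 0.318  0.2364]
     [0.6488 0.3039 0.2372]
     [0.6532 0.2948 0.2389]
     [0.6599 0.2859 0.2341]
     [0.666  0.2773 0.2331]
     [0.6818 0.2761 0.2236]
     [0.6875 0.2534 0.2143]
```

```bash
python3 - <<'E'
from h import *
T=cams.camera("top"); S=cams.camera("scene")
full=np.ones((480,640),bool)
P=pts(T,full); Q=pts(S,full)
# tall things (z>.2) occupancy, 5 cm grid
for n,p in(("top",P),("scene",Q)):
    t=p[(p[:,2]>.2)&(p[:,0]>.2)&(p[:,0]<.9)&(p[:,1]>-.7)&(p[:,1]<.75)]
    g={}
    for a in t: 
        k=(round(a[0]*10)/10,round(a[1]*10)/10); g[k]=max(g.get(k,0),a[2])
    print(n,{k:round(float(v),2) for k,v in sorted(g.items())})
# hook profile
a=np.radians(-16.8); e=np.array([np.cos(a),np.sin(a)]); f=np.array([-e[1],e[0]]); c0=np.array([.650,.289])
for n,p in(("top",P),("scene",Q)):
    d=p[:,:2]-c0; s=d@e; w=d@f
    for sg in(1,-1):
        m=(abs(w-sg*.024)<.006)&(p[:,2]>.2)&(p[:,2]<.3)&(s>-.07)&(s<.07)
        print(n,sg,[(int(k*4),round(float(p[m][b,2].max())*1e3),round(float(w[m][b].mean())*1e3)) for k in range(-17,17) if (b:=(abs(s[m]-k*.004)<.002)).any()])
# wheels: all points z>.12 near
for nm,c in(("o",(.402,.384)),("b",(.438,.168))):
  for n,p in(("top",P),("scene",Q)):
    m=(np.linalg.norm(p[:,:2]-c,axis=1)<.08)&(p[:,2]>.1)&(p[:,2]<.16); q=p[m]
    vx,vy,cx,cy=cv2.fitLine(q[:,:2].astype(np.float32),cv2.DIST_HUBER,0,.01,.01).ravel()
    s=(q[:,:2]-[cx,cy])@[vx,vy]; w=(q[:,:2]-[cx,cy])@[-vy,vx]
    print(nm,n,len(q),"dir",np.degrees(np.arctan2(vy,vx)).round(1),"c",cx.round(4),cy.round(4),"s",np.percentile(s,[1,99]).round(4),"w",np.percentile(w,[2,98]).round(4),"zmax",np.percentile(q[:,2],99).round(4))
    A=np.c_[np.ones(len(s)),s,s*s]; t=w*0
    k=np.polyfit(s,q[:,2],2); s0=-k[1]/2/k[0]; print("   apex",(np.array([cx,cy])+s0*np.array([vx,vy])).round(4))
E
```

```text
top {(0.2, 0.0): 0.5, (0.2, 0.1): 0.41, (0.3, -0.1): 0.42, (0.3, 0.0): 0.5, (0.3, 0.1): 0.41, (0.3, 0.6): 0.43, (0.4, 0.0): 0.26, (0.4, 0.6): 0.38, (0.4, 0.7): 0.34, (0.5, 0.0): 0.23, (0.5, 0.6): 0.34, (0.5, 0.7): 0.34, (0.6, 0.3): 0.26, (0.6, 0.4): 0.63, (0.6, 0.5): 0.63, (0.6, 0.6): 0.55, (0.6, 0.7): 0.34, (0.7, 0.0): 0.23, (0.7, 0.1): 0.23, (0.7, 0.2): 0.23, (0.7, 0.3): 0.25, (0.8, 0.0): 0.23, (0.8, 0.1): 0.23, (0.8, 0.2): 0.23, (0.9, 0.0): 0.23, (0.9, 0.1): 0.23, (0.9, 0.2): 0.22}
scene {(0.2, -0.6): 0.41, (0.2, -0.5): 0.45, (0.2, 0.0): 0.49, (0.2, 0.1): 0.43, (0.3, -0.1): 0.48, (0.3, 0.0): 0.49, (0.3, 0.1): 0.41, (0.3, 0.6): 0.43, (0.3, 0.7): 0.43, (0.4, 0.0): 0.26, (0.4, 0.6): 0.36, (0.4, 0.7): 0.38, (0.5, 0.0): 0.23, (0.5, 0.6): 0.34, (0.5, 0.7): 0.33, (0.6, 0.3): 0.26, (0.6, 0.6): 0.53, (0.6, 0.7): 0.34, (0.7, 0.0): 0.22, (0.7, 0.1): 0.22, (0.7, 0.2): 0.22, (0.7, 0.3): 0.25, (0.8, 0.0): 0.22, (0.8, 0.1): 0.22, (0.8, 0.2): 0.22, (0.9, 0.0): 0.22, (0.9, 0.1): 0.22, (0.9, 0.2): 0.22}
top 1 [(-60, 253, 27), (-56, 257, 24), (-52, 256, 24), (-48, 255, 23), (-44, 244, 24), (-40, 241
[... 1577 characters left out ...]
41, -25), (8, 244, -25), (12, 246, -25), (16, 245, -24), (20, 243, -23), (24, 238, -25), (28, 234, -24), (32, 230, -24), (36, 230, -24), (40, 223, -24), (44, 220, -24), (48, 217, -24), (52, 214, -25), (56, 212, -22), (60, 213, -23), (64, 213, -25)]
o top 1101 dir -73.8 c 0.4041 0.3821 s [-0.0648  0.0599] w [-0.0094  0.0102] zmax 0.1472
   apex [0.4032 0.3849]
o scene 1287 dir -77.6 c 0.398 0.391 s [-0.0547  0.0604] w [-0.0079  0.0114] zmax 0.1458
   apex [0.399  0.3865]
b top 1090 dir -87.8 c 0.4409 0.1709 s [-0.0592  0.0657] w [-0.0094  0.0103] zmax 0.1473
   apex [0.4411 0.1665]
b scene 911 dir 88.5 c 0.4367 0.1981 s [-0.0872  0.0312] w [-0.0128  0.0073] zmax 0.1456
   apex [0.436  0.1701]
```

```bash
python3 -m pendant '[{"jaw":1,"linear":[0,0,-3.6],"twist":0},{"jaw":1,"linear":[0,0,-3.6],"twist":0},{"jaw":1,"linear":[0,0,-3.6],"twist":0},{"jaw":1,"linear":[0,0,-3.6],"twist":0},{"jaw":1,"linear":[0,0,-3.6],"twist":0},{"jaw":1,"linear":[3.47,-1.74,0],"twist":0},{"jaw":1,"linear":[3.47,-1.74,0],"twist":0},{"jaw":1,"linear":[3.47,-1.74,0],"twist":0},{"jaw":1,"linear":[3.47,-1.74,0],"twist":0},{"jaw":1,"linear":[3.47,-1.74,0],"twist":0},{"jaw":1,"linear":[3.47,-1.74,0],"twist":0},{"jaw":1,"linear":[3.47,-1.74,0],"twist":0}]' 20
```

```text
time: 1.3
position: [0.4284, -0.3579, 0.4196]
tool_rot: [0.978, 0.209, 0.0, 0.0]
ft_force: [1.0, 0.1, -0.1]
grip_width: 0.0873
grip_force: 0.0
```

```bash
python3 - <<'E'
from h import *
P=pts(cams.camera("top"),np.ones((480,640),bool))
m=(P[:,2]>.3)&(P[:,0]>.5)&(P[:,0]<.9)&(P[:,1]>.25)&(P[:,1]<.6); q=P[m]
print(len(q),q.min(0),q.max(0)); n=np.argsort(np.linalg.norm(q[:,:2]-[.632,.2945],axis=1))[:5]; print(q[n])
E
```

```text
12416 [0.55433239 0.42758598 0.52716175] [0.63144111 0.5582366  0.63375865]
[[0.62468133 0.42758598 0.62451739]
 [0.62266823 0.42761455 0.62624492]
 [0.62430749 0.42780441 0.62380581]
 [0.62245715 0.42792633 0.62529885]
 [0.62273696 0.42796882 0.62743179]]
```

```bash
python3 -m pendant '[{"jaw":1,"linear":[3.47,-1.74,0],"twist":0},{"jaw":1,"linear":[3.47,-1.74,0],"twist":0},{"jaw":1,"linear":[3.47,-1.74,0],"twist":0},{"jaw":1,"linear":[3.47,-1.74,0],"twist":0},{"jaw":1,"linear":[3.47,-1.74,0],"twist":0},{"jaw":1,"linear":[3.47,-1.74,0],"twist":0},{"jaw":1,"linear":[3.47,-1.74,0],"twist":0},{"jaw":1,"linear":[0.24,-3.8,0],"twist":0},{"jaw":1,"linear":[0.24,-3.8,0],"twist":0},{"jaw":1,"linear":[0.24,-3.8,0],"twist":0},{"jaw":1,"linear":[0.24,-3.8,0],"twist":0},{"jaw":1,"linear":[0.24,-3.8,0],"twist":0}]'
python3 -m pendant '[{"jaw":1,"linear":[0.24,-3.8,0],"twist":0},{"jaw":1,"linear":[0.24,-3.8,0],"twist":0},{"jaw":1,"linear":[0.24,-3.8,0],"twist":0},{"jaw":1,"linear":[0.24,-3.8,0],"twist":0},{"jaw":1,"linear":[0.24,-3.8,0],"twist":0},{"jaw":1,"linear":[0.24,-3.8,0],"twist":0},{"jaw":1,"linear":[0.24,-3.8,0],"twist":0},{"jaw":1,"linear":[0.24,-3.8,0],"twist":0},{"jaw":1,"linear":[0.24,-3.8,0],"twist":0},{"jaw":1,"linear":[0.24,-3.8,0],"twist":0}]'
python3 -m pendant '[{"jaw":1,"linear":[0,0,0],"twist":-6.9},{"jaw":1,"linear":[0,0,0],"twist":-6.9},{"jaw":1,"linear":[0,0,0],"twist":-6.9},{"jaw":1,"linear":[0,0,0],"twist":-6.9},{"jaw":1,"linear":[0,0,0],"twist":-6.9},{"jaw":1,"linear":[0,0,0],"twist":-6.9},{"jaw":1,"linear":[0,0,0],"twist":-6.8},{"jaw":1,"linear":[0,0,0],"twist":-6.8},{"jaw":1,"linear":[0,0,0],"twist":-6.8},{"jaw":1,"linear":[0,0,0],"twist":-6.8},{"jaw":1,"linear":[0,0,0],"twist":-6.8},{"jaw":1,"linear":[0,0,0],"twist":-6.8}]'
```

```text
time: 2.35
position: [0.5316, 0.0306, 0.4193]
tool_rot: [0.978, 0.209, -0.0, -0.0]
ft_force: [0.7, -0.7, 0.5]
grip_width: 0.0871
grip_force: 0.0
time: 3.18
position: [0.3979, 0.3872, 0.4197]
tool_rot: [0.978, 0.209, 0.0, 0.0]
ft_force: [0.3, -0.3, 0.0]
grip_width: 0.0867
grip_force: 0.0
time: 4.18
position: [0.3989, 0.3855, 0.4194]
tool_rot: [0.597, 0.802, -0.0, -0.0]
ft_force: [-0.5, -0.2, -0.1]
grip_width: 0.0867
grip_force: 0.0
```

```bash
python3 - <<'E'
from h import *
c=cams.camera("wrist"); cv2.imwrite("pics/w1.png",c["color"])
P=pts(c,np.ones((480,640),bool))
q=P[(np.linalg.norm(P[:,:2]-[.402,.385],axis=1)<.08)&(P[:,2]>.115)&(P[:,2]<.16)]
vx,vy,cx,cy=cv2.fitLine(q[:,:2].astype(np.float32),cv2.DIST_HUBER,0,.01,.01).ravel()
s=(q[:,:2]-[cx,cy])@[vx,vy]; w=(q[:,:2]-[cx,cy])@[-vy,vx]
k=np.polyfit(s,q[:,2],2); s0=-k[1]/2/k[0]
wm=sum(np.percentile(w[abs(s-s0)<.03],[2,98]))/2
print(len(q),"dir",np.degrees(np.arctan2(vy,vx)),"apex",np.array([cx,cy])+s0*np.array([vx,vy])+wm*np.array([-vy,vx]),np.polyval(k,s0),np.percentile(w,[2,98]),s.min(),s.max())
m=hsv(c,(5,150,90),(20,255,255)); print(m.sum())
o=robot.get_obs(); print(o["position"],R.from_quat(o["tool_rot"]).as_matrix().round(3))
E
```

```text
1755 dir -74.38672 apex [0.40372539 0.38459066] 0.14461236116689222 [-0.00947282  0.009557  ] -0.05243212358569935 0.0638232725495779
2623
[0.39885916 0.38545547 0.41944555] [[-0.291  0.957 -0.   ]
 [ 0.957  0.291 -0.   ]
 [-0.    -0.    -1.   ]]
```

View pics/w1.png

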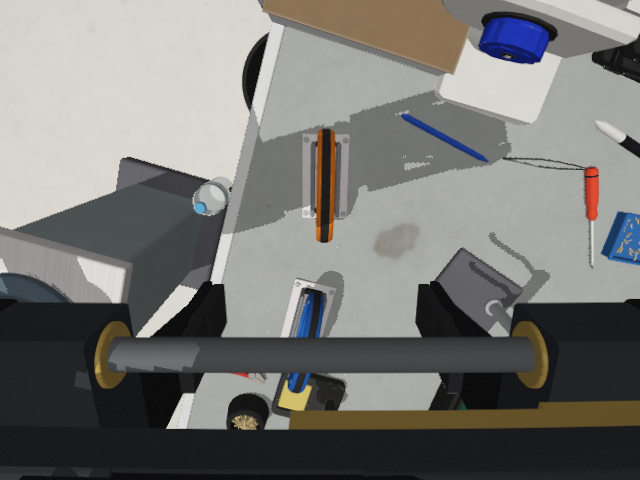

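Wrist view: the orange rim is at (326,185), in line with the fingers. The three views agree within about 4 mm, so I'm descending.

```bash
python3 -m pendant '[{"jaw":1,"linear":[-0.2,0.39,2],"twist":1.2},{"jaw":1,"linear":[0,0,3.5],"twist":0},{"jaw":1,"linear":[0,0,3.5],"twist":0},{"jaw":1,"linear":[0,0,3.5],"twist":0},{"jaw":1,"linear":[0,0,3.5],"twist":0},{"jaw":0.8,"linear":[0,0,3.5],"twist":0},{"jaw":0.7,"linear":[0,0,3],"twist":0},{"jaw":0.6,"linear":[0,0,2.6],"twist":0},{"jaw":0.6,"linear":[0,0,2],"twist":0},{"jaw":0.6,"linear":[0,0,1],"twist":0},{"jaw":0.6,"linear":[0,0,0],"twist":0}]' 20
python3 - <<'E'
from h import *
c=cams.camera("wrist"); cv2.imwrite("pics/w2.png",c["color"]); c=cams.camera("scene"); cv2.imwrite("pics/s2.png",cv2.resize(c["color"][230:470,220:460],(600,600)))
E
```

```text
time: 5.15
position: [0.4021, 0.3839, 0.1363]
tool_rot: [0.608, 0.794, -0.002, -0.001]
ft_force: [-0.9, 1.0, -0.3]
grip_width: 0.0566
grip_force: 0.0
```

View pics/s2.png

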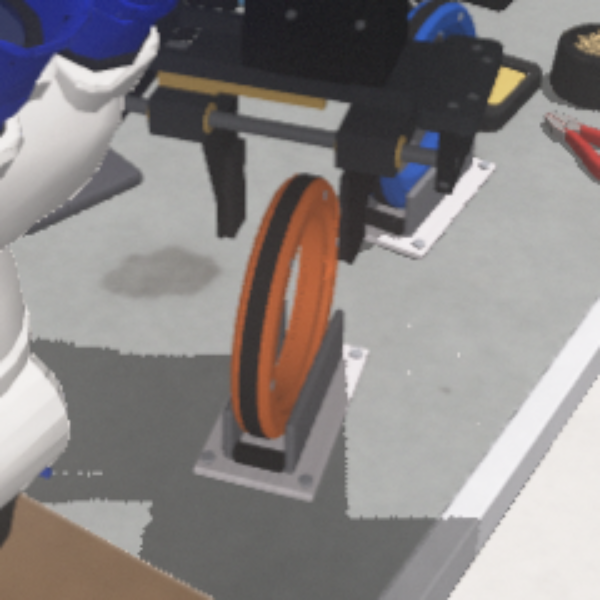

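The crop shows the fingers at (230,200) and (350,230), either side of the rim top at (315,185). Closing.

```bash
python3 -m pendant '[{"jaw":0,"linear":[0,0,0],"twist":0},{"jaw":0,"linear":[0,0,0],"twist":0},{"jaw":0,"linear":[0,0,0],"twist":0},{"jaw":0,"linear":[0,0,0],"twist":0},{"jaw":0,"linear":[0,0,0],"twist":0},{"jaw":0,"linear":[0,0,0],"twist":0}]' 25
```

```text
time: 5.75
position: [0.4033, 0.385, 0.1389]
tool_rot: [0.608, 0.794, 0.0, 0.0]
ft_force: [-0.2, 0.9, -0.6]
grip_width: 0.0201
grip_force: 0.5
```

```bash
python3 -m pendant '[{"jaw":0,"linear":[0,0,0],"twist":0},{"jaw":0,"linear":[0,0,0],"twist":0},{"jaw":0,"linear":[0,0,0],"twist":0},{"jaw":0,"linear":[0,0,-1],"twist":0},{"jaw":0,"linear":[0,0,-1],"twist":0},{"jaw":0,"linear":[0,0,-2],"twist":0},{"jaw":0,"linear":[0,0,-2],"twist":0},{"jaw":0,"linear":[0,0,-2.5],"twist":0},{"jaw":0,"linear":[0,0,-2.5],"twist":0},{"jaw":0,"linear":[0,0,-2],"twist":0},{"jaw":0,"linear":[0,0,-1],"twist":0},{"jaw":0,"linear":[0,0,0],"twist":0}]' 30
python3 - <<'E'
from h import *
c=cams.camera("scene"); cv2.imwrite("pics/s3.png",cv2.resize(c["color"][180:420,220:460],(600,600)))
E
```

```text
time: 6.75
position: [0.4043, 0.3857, 0.2816]
tool_rot: [0.608, 0.794, 0.003, 0.001]
ft_force: [0.4, -0.5, -1.7]
grip_width: 0.0194
grip_force: 30.0
```

View pics/s3.png

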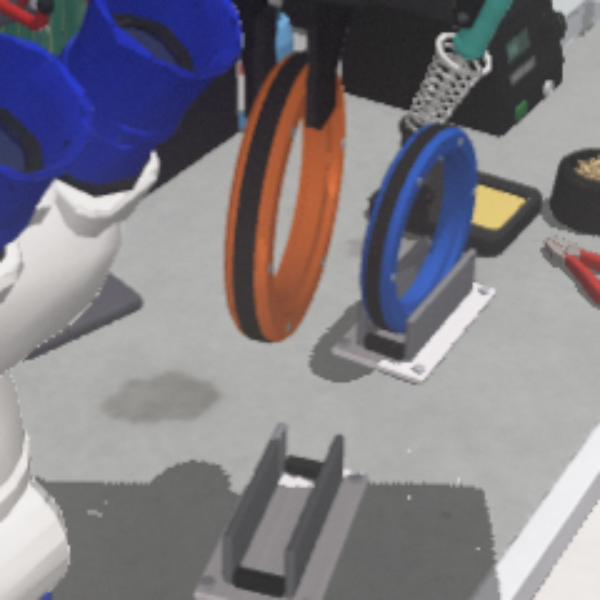

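The wheel is held (gap 19 mm, 30 N), clear of its cradle, and the blue wheel has not moved. Now turning and going to 100 mm in front of the hook.

```bash
python3 -m pendant '[{"jaw":0,"linear":[0,0,-0.5],"twist":6.4},{"jaw":0,"linear":[0,0,-0.5],"twist":6.4},{"jaw":0,"linear":[0,0,0],"twist":6.4},{"jaw":0,"linear":[0,0,0],"twist":6.4},{"jaw":0,"linear":[0,0,0],"twist":6.3},{"jaw":0,"linear":[-0.4,2.4,0],"twist":0},{"jaw":0,"linear":[-0.4,3.1,0],"twist":0},{"jaw":0,"linear":[-0.4,3.2,0],"twist":0},{"jaw":0,"linear":[-0.4,3,0],"twist":0},{"jaw":0,"linear":[-0.4,1.8,0],"twist":0},{"jaw":0,"linear":[0,1,0],"twist":0},{"jaw":0,"linear":[0,0,0],"twist":0}]'
python3 - <<'E'
from h import *
c=cams.camera("scene"); cv2.imwrite("pics/s4.png",c["color"])
T=cams.camera("top"); cv2.imwrite("pics/t4.png",cv2.resize(T["color"][80:320,170:410],(600,600)))
ob=robot.get_obs(); p0=ob["position"]; Rm=R.from_quat(ob["tool_rot"]).as_matrix()
print(p0,Rm.round(3)[:2,:2].tolist())
d=np.array([.632,.2945,.239])-p0; print("seat in tool cm",Rm.T@d*100)
for n,c in(("s",c),("t",T)):
    q=pts(c,hsv(c,(5,150,90),(20,255,255))); q=q[(np.linalg.norm(q[:,:2]-p0[:2],axis=1)<.09)&(q[:,2]>.1)]
    vx,vy,cx,cy=cv2.fitLine(q[:,:2].astype(np.float32),cv2.DIST_HUBER,0,.01,.01).ravel()
    print(n,len(q),np.degrees(np.arctan2(vy,vx)),cx,cy,np.percentile(q,[1,99],axis=0).round(4).tolist())
E
```

```text
time: 7.8
position: [0.5374, 0.3229, 0.287]
tool_rot: [0.803, 0.596, -0.001, -0.0]
ft_force: [0.4, 0.2, -1.7]
grip_width: 0.0198
grip_force: 30.0
[0.53480115 0.32424873 0.28755702] [[0.288, 0.958], [0.958, -0.288]]
seat in tool cm [-0.04477793 10.18015948  4.82350737]
s 861 72.02932 0.51695645 0.28352273 [[0.5092, 0.2626, 0.1595], [0.5474, 0.3731, 0.2845]]
t 184 -89.56949 0.52789456 0.28413624 [[0.5143, 0.2639, 0.1734], [0.536, 0.3012, 0.2874]]
```

View pics/s4.png

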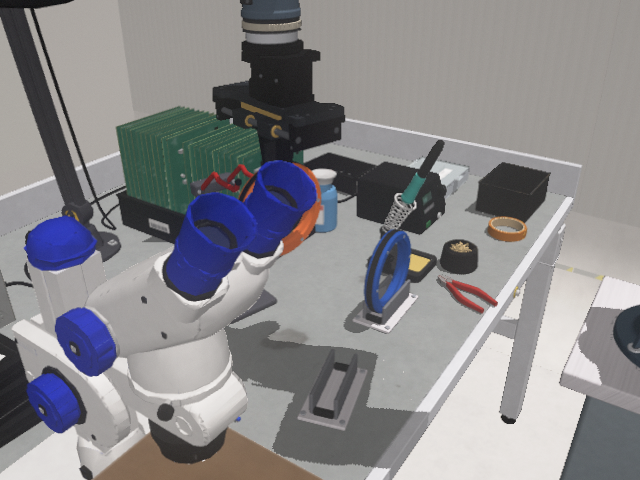

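View pics/t4.png

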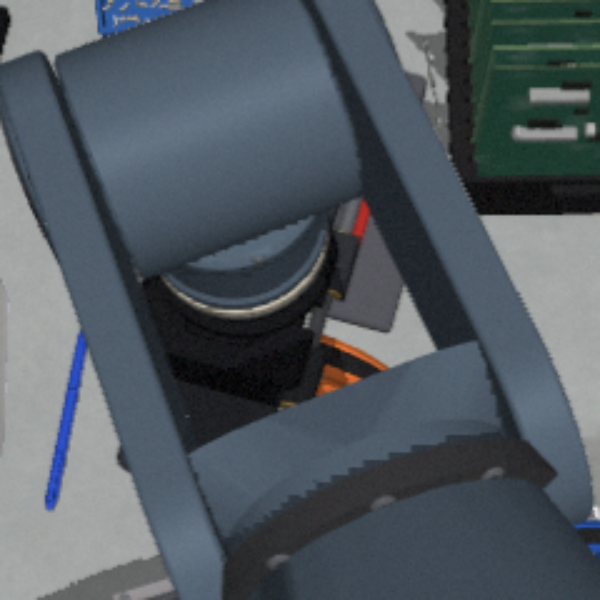

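The wheel (near 285,205) is in front of the hook, square to it; seat is 100 mm ahead. Inserting slowly, then checking force before lowering.

```bash
python3 -m pendant '[{"jaw":0,"linear":[0,0.5,-0.3],"twist":0},{"jaw":0,"linear":[0,1,0],"twist":0},{"jaw":0,"linear":[0,1,0],"twist":0},{"jaw":0,"linear":[0,1,0],"twist":0},{"jaw":0,"linear":[0,1,0],"twist":0},{"jaw":0,"linear":[0,1,0],"twist":0},{"jaw":0,"linear":[0,1,0],"twist":0},{"jaw":0,"linear":[0,1,0],"twist":0},{"jaw":0,"linear":[0,1,0],"twist":0},{"jaw":0,"linear":[0,1,0],"twist":0},{"jaw":0,"linear":[0,0.5,0],"twist":0},{"jaw":0,"linear":[0,0,0],"twist":0}]'
python3 - <<'E'
from h import *
c=cams.camera("scene"); cv2.imwrite("pics/s5.png",cv2.resize(c["color"][100:280,150:390],(800,600)))
w=cams.camera("wrist"); cv2.imwrite("pics/w5.png",w["color"])
ob=robot.get_obs(); print(ob["position"],ob["ft_force"],R.from_quat(ob["tool_rot"]).as_matrix().T@(np.array([.632,.2945,.239])-ob["position"])*100)
E
```

```text
time: 8.9
position: [0.6335, 0.2945, 0.2913]
tool_rot: [0.803, 0.596, 0.0, 0.0]
ft_force: [-0.3, 0.9, -1.5]
grip_width: 0.0201
grip_force: 30.0
[0.63189633 0.29516046 0.29129609] [-0.1909954   0.63951659 -1.34232311] [-0.05898999  0.03379068  5.22959444]
```

View pics/s5.png

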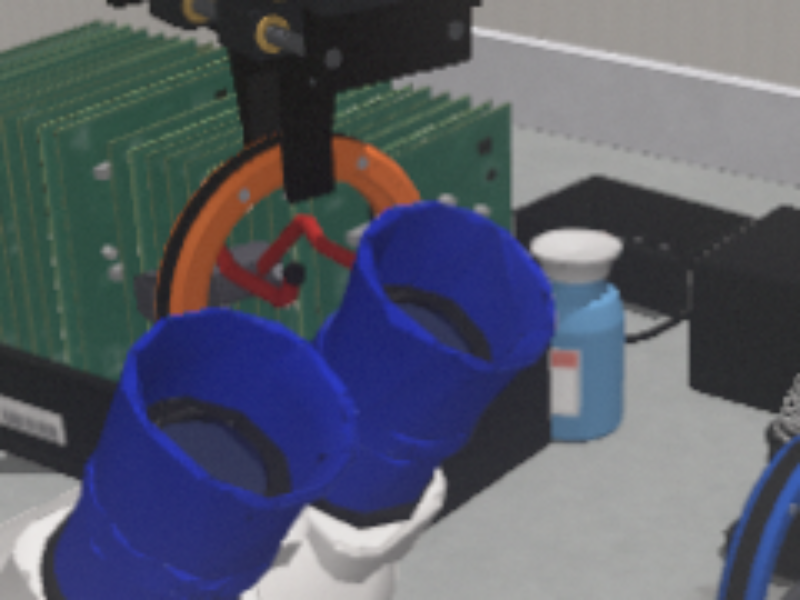

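The bars run through the ring: left bar from (220,255) to its capped tip at (290,275), and the right bar's hump at (310,220) inside the opening. Lowering.

```bash
python3 -m pendant '[{"jaw":0,"linear":[0,0,0.7],"twist":0},{"jaw":0,"linear":[0,0,0.7],"twist":0},{"jaw":0,"linear":[0,0,0.6],"twist":0},{"jaw":0,"linear":[0,0,0.4],"twist":0},{"jaw":0,"linear":[0,0,0.3],"twist":0},{"jaw":0,"linear":[0,0,0],"twist":0},{"jaw":0,"linear":[0,0,0],"twist":0}]'
python3 -m pendant '[{"jaw":0,"linear":[0,0,0.15],"twist":0},{"jaw":0,"linear":[0,0,0.15],"twist":0},{"jaw":0,"linear":[0,0,0],"twist":0},{"jaw":0,"linear":[0,0,0],"twist":0}]'
```

```text
time: 9.58
position: [0.6319, 0.2953, 0.2643]
tool_rot: [0.802, 0.597, -0.0, -0.0]
ft_force: [0.4, -0.6, -1.7]
grip_width: 0.0199
grip_force: 30.0
time: 9.92
position: [0.632, 0.2952, 0.2616]
tool_rot: [0.802, 0.597, 0.0, -0.0]
ft_force: [0.2, 0.1, -1.2]
grip_width: 0.0199
grip_force: 30.0
```

```bash
python3 -m pendant '[{"jaw":0,"linear":[0,0,0.1],"twist":0},{"jaw":0,"linear":[0,0,0.1],"twist":0},{"jaw":0,"linear":[0,0,0],"twist":0},{"jaw":0,"linear":[0,0,0],"twist":0}]'
python3 -m pendant '[{"jaw":0,"linear":[0,0,0.1],"twist":0},{"jaw":0,"linear":[0,0,0],"twist":0},{"jaw":0,"linear":[0,0,0],"twist":0}]'
```

```text
time: 10.25
position: [0.632, 0.2952, 0.2595]
tool_rot: [0.802, 0.597, -0.0, -0.0]
ft_force: [0.2, 0.3, -1.1]
grip_width: 0.0195
grip_force: 30.0
time: 10.5
position: [0.6322, 0.2952, 0.2589]
tool_rot: [0.802, 0.597, 0.0, 0.0]
ft_force: [-0.3, 0.7, -0.3]
grip_width: 0.0194
grip_force: 30.0
```

Contact is starting (weight reading dropping from -1.7 to -0.3 N). One more millimetre step, then a gentle release.

```bash
python3 -m pendant '[{"jaw":0,"linear":[0,0,0.1],"twist":0},{"jaw":0,"linear":[0,0,0],"twist":0},{"jaw":0,"linear":[0,0,0],"twist":0}]'
python3 -m pendant '[{"jaw":0.28,"linear":[0,0,0],"twist":0},{"jaw":0.34,"linear":[0,0,0],"twist":0},{"jaw":0.4,"linear":[0,0,0],"twist":0},{"jaw":0.45,"linear":[0,0,0],"twist":0},{"jaw":0.5,"linear":[0,0,0],"twist":0},{"jaw":0.5,"linear":[0,0,0],"twist":0},{"jaw":0.5,"linear":[0,0,0],"twist":0}]'
python3 - <<'E'
from h import *
c=cams.camera("scene"); cv2.imwrite("pics/s6.png",cv2.resize(c["color"][100:280,150:390],(800,600)))
E
```

```text
time: 10.75
position: [0.6322, 0.2953, 0.2586]
tool_rot: [0.802, 0.597, 0.001, 0.0]
ft_force: [-1.6, -0.1, 4.2]
grip_width: 0.0198
grip_force: 30.0
time: 11.33
position: [0.6321, 0.2952, 0.2574]
tool_rot: [0.802, 0.597, -0.0, -0.0]
ft_force: [0.3, -0.2, -0.4]
grip_width: 0.0424
grip_force: 0.0
```

View pics/s6.png

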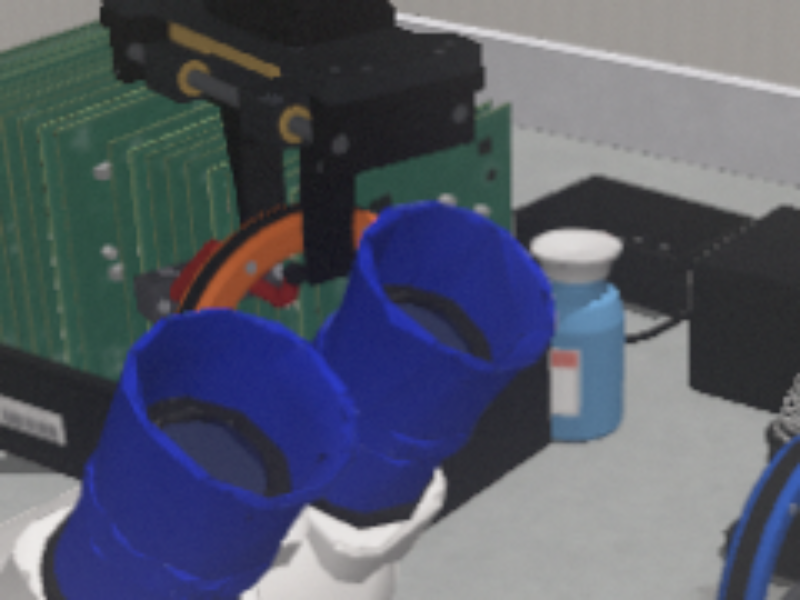

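The wheel hangs with the rim resting on the bars at about (265,270), and the fingers are clear of it on both sides. Retreating straight up, then checking.

```bash
python3 -m pendant '[{"jaw":0.5,"linear":[0,0,-0.5],"twist":0},{"jaw":0.5,"linear":[0,0,-1],"twist":0},{"jaw":0.5,"linear":[0,0,-1.5],"twist":0},{"jaw":0.5,"linear":[0,0,-2],"twist":0},{"jaw":0.5,"linear":[0,0,-3],"twist":0},{"jaw":0.5,"linear":[0,0,-3],"twist":0},{"jaw":0.5,"linear":[0,0,-1.5],"twist":0},{"jaw":0.5,"linear":[0,0,0],"twist":0},{"jaw":0.5,"linear":[0,0,0],"twist":0},{"jaw":0.5,"linear":[0,0,0],"twist":0},{"jaw":0.5,"linear":[0,0,0],"twist":0},{"jaw":0.5,"linear":[0,0,0],"twist":0}]'
python3 -m pendant '[{"jaw":0.5,"linear":[0,-3.5,-0.5],"twist":0},{"jaw":0.5,"linear":[0,-3.5,-0.5],"twist":0},{"jaw":0.5,"linear":[0,-3.5,-0.5],"twist":0},{"jaw":0.5,"linear":[0,-3,0],"twist":0},{"jaw":0.5,"linear":[0,0,0],"twist":0},{"jaw":0.5,"linear":[0,0,0],"twist":0},{"jaw":0.5,"linear":[0,0,0],"twist":0},{"jaw":0.5,"linear":[0,0,0],"twist":0},{"jaw":0.5,"linear":[0,0,0],"twist":0},{"jaw":0.5,"linear":[0,0,0],"twist":0},{"jaw":0.5,"linear":[0,0,0],"twist":0},{"jaw":0.5,"linear":[0,0,0],"twist":0}]'
cat > chk.py <<'E'
from h import *
a=np.radians(-16.8); e=np.array([np.cos(a),np.sin(a)]); f=np.array([-e[1],e[0]])
for n in("scene","top","scene"):
    c=cams.camera(n); q=pts(c,hsv(c,(5,150,90),(20,255,255))); d=q[:,:2]-[.632,.2945]; q=np.c_[d@e,d@f,q[:,2]-.239]
    q=q[(np.linalg.norm(q[:,:2],axis=1)<.12)&(q[:,2]>-.15)&(q[:,2]<.06)]
    if len(q): print(n,len(q),(np.percentile(q,[2,50,98],axis=0)*1e3).round(1).tolist())
    b=hsv(c,(105,120,60),(125,255,255)); p=pts(c,b); p=p[(np.linalg.norm(p[:,:2]-[.438,.168],axis=1)<.09)&(p[:,2]>.1)]
    if len(p): print("  blue",np.median(p,axis=0).round(3),np.percentile(p[:,2],99).round(3))
    cv2.imwrite(f"pics/f_{n}.png",cv2.resize(c["color"][100:280,150:390],(800,600)))
E
python3 chk.py
```

```text
time: 12.38
position: [0.6314, 0.295, 0.3804]
tool_rot: [0.802, 0.597, -0.002, -0.001]
ft_force: [0.5, -1.0, -0.8]
grip_width: 0.0433
grip_force: 0.0
time: 13.38
position: [0.5033, 0.3338, 0.3972]
tool_rot: [0.803, 0.596, -0.0, -0.0]
ft_force: [0.8, -0.9, 0.0]
grip_width: 0.0437
grip_force: 0.0
scene 604 [[-10.9, -29.8, -5.2], [-7.9, 10.3, 12.7], [8.3, 50.7, 24.0]]
  blue [0.433 0.187 0.126] 0.145
top 106 [[-36.5, -27.0, -106.8], [-8.1, -14.0, -94.6], [8.7, 3.5, 24.3]]
  blue [0.45  0.106 0.109] 0.697
scene 609 [[-10.9, -30.3, -5.2], [-7.9, 11.0, 12.6], [7.7, 50.2, 24.3]]
  blue [0.434 0.185 0.126] 0.145
```

View pics/f_scene.png

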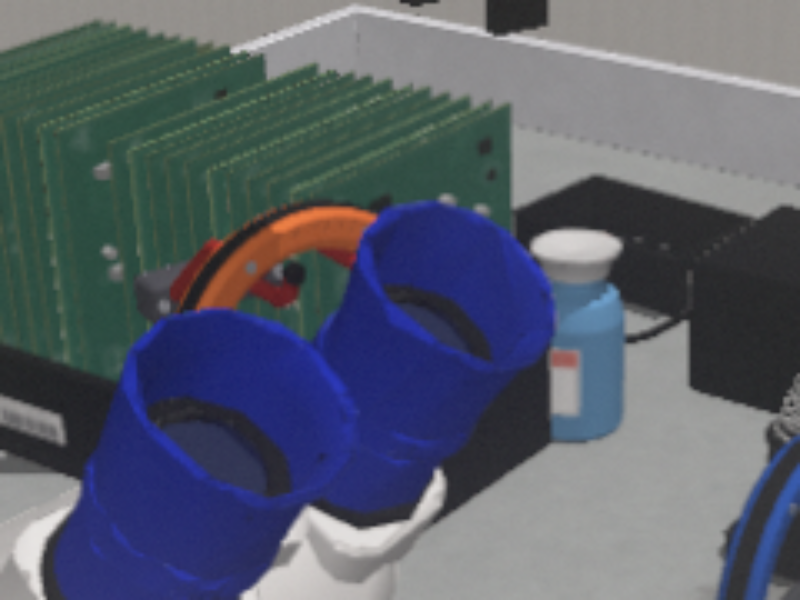

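The rim hangs on both bars (top of rim at 320,205). It spans x from -11 to +8 mm about the seat, its top is about 25 mm above it, and nothing moved between frames.

```bash
python3 -c "
from rig import robot; print(robot.hand_in())"
```

```text
the job is handed in; nothing more can be done
None
```

The orange wheel hangs at rest on both prongs of the red hook, the blue wheel still stands in its cradle, and the job was handed in at about 13.5 s of robot time; the hand-in call gave no verdict.

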